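Tip, catch and lower the gouge box lid, then hook it shut

ROBOT

A 6-joint arm with a two-finger parallel gripper is mounted at the origin on a cart in front of the work surface, level with it; the furniture and walls round the work are solid. World frame = base frame: x ahead of the robot, y to its left, z up, the work surface at z = 0. Lengths are in mm, angles in rad, forces in N, time in s.
With the tool pointing down it reaches from about 300 to 775 mm from the base axis. Payload 14.6 kg.
Tool frame: the origin (TCP) lies at the very end of the fingers, on their centre line; the grasp point (between the pads) lies 19 mm behind it; z points along the fingers, y is the direction in which the jaws open and shut (so a half turn about z gives the same grasp; the last joint's range is limited). The gripper opens to 94 mm and grips with 3 to 60 N. Pads are 16 mm wide; open, the fingers measure 119 mm over their backs; the gripper's body (75 mm by 177 mm) begins 78 mm behind the grasp point.
Start: joints at [1.038, 0.3, 1.521, -0, 1.321, -0.067], TCP at [247.022, 491.396, 205.446] pointing down, gripper open.
Joint ranges: [-3.03, 3.03], [-0.79, 2.21], [0.23, 2.52], [-1.04, 4.18], [0, 3.07], [-2.55, 2.55]. Speed limits (rad/s): [2.22, 2.22, 2.57, 3.14, 3.14, 3.14].

INTERFACE

Orientations are given as [roll, pitch, yaw] about the fixed x, y, z axes, in that order (R = Rz(yaw) Ry(pitch) Rx(roll)).
In Python, from cell import manip gives the robot as it stands.
- The arm moves only by the shell command python3 -m inch 'ROWS' [FORCE]. ROWS is a JSON object of lists of equal length, an entry for each row: "grip": the opening, from -1 (shut) to 1 (fully open), so that 0 is half open; "travel": the shift along the world's x, y, z in cm, a list of three; "turn": the turn, a rotation vector about the world's x, y, z in degrees, a list of three. A call has 1 to 10 rows; each row is the pose to reach, as a shift and turn from the pose measured when the call began; what a row does not reach only later rows make up. A row lasts 1/8 s, in which the tool goes at most 62.5 mm and 10.7 degrees, less where a joint would pass 70% of its speed; a pose out of reach is approached as far as the arm can. A call with a gripper value outside its range is refused whole. The fingers move at their own pace and stop on an object; FORCE is the grip in N (left out, the last holds). Time passes only in rows, so rows that repeat a pose let the fingers close. It gives the time, the measured TCP pose, the force and the opening at its end, in the units of the state.
- manip.read_state(): the state, without advancing time (a new reading comes with each control period).
- manip.camera(name): name is "scene" or "side" or "wrist"; returns (picture, depth): 400x640x3 uint8, red, green, blue; 400x640 float32, mm along the optical axis (not along the pixel's ray), 0 where there is no reading.
- manip.calibration(name): a dict with "fx", "fy", "cx", "cy" (pixels), "k1" (the pictures are not rectified: a ray, as slopes to the right and down, at radius r is drawn at 1 + k1 r^2 times it, then the intrinsics apply), "world_from_camera" (4x4, takes a point from camera to world coordinates). Camera axes: x right, y up, looking along -z (the intrinsics and any distortion apply to the point x, -y, -z); pixel columns grow to the right and rows downward; lengths in mm; the calibration is good to about 2 mm. A picture is of the moment at which its call begins: read the wrist's pose just before it. calibration takes no time and is no camera call; for the wrist camera it gives the pose at the moment of the call.
- manip.sign_off(): hands the job in, once; it reports no verdict.
Trained networks look in the newest picture that a camera, given by its name, has taken for a name from the list of things; names that differ only in an ending like _2 or _b are one class to them, and where a whole thing is asked for, a point or a joint stands for the part that bears it (a point fixed in the world has none). Each returns a list of dicts, best first, with "p" (0 to 1); they miss things now and then, are a little off and sometimes report something else, mostly with a low value. They report only what shows in the picture. A call takes as long as a camera call.
- manip.look_for(camera, label): "bbox" ([left, top, right, bottom] in pixels, round what is visible of it).
The state is a dict: "clock": time; "joints": joint angles; "qd": joint speeds; "effort": joint torques, N m; "eef_pos": TCP position; "eef_rot": TCP orientation; "wrist_force": force on the tool from outside, world axes, zero at the start; "moment": the same for the moment, N m; "finger_gap": finger opening in mm.
Only numpy, scipy, OpenCV 4.12 (cv2) and the standard library are available. Lean on these libraries where they do the work, as an engineer would, in place of code of your own. Each camera call takes 0.05 s, during which the arm holds its last target.

TASK

The gouges are back in their wooden box: now close it. Tip the open lid forward with a fingertip, catch it on a finger as it falls and lower it shut without letting it drop or slam; only when it lies flat on the box, push the flat brass hook with the round knob, on the front, fully home over the pin on the lid. Touch and push gently, pinch and lift nothing, leave the box standing where it is with the gouges in it, and do not disturb the jar, the ink packet and the two dabbers.

Things in the scene. Friction and masses are not known exactly. Their poses are not given: they have to be found in the camera images.
- tool_box: Wooden box with a hinged lid, loose on the table, about 1.8 kg, holding two gouges. Origin: centre of its underside; x runs from its front (brass hook) to its back (hinge), y along its length, z up. Outside 125 (x) x 235 (y) mm; front wall face at x = -62 mm; walls 7 mm thick, rim 58 mm high; with the lid shut 67 mm high. Its front looks to the robot and 30 to 65 degrees to its right.
- tool_box_lid (a joint): Lid angle in rad: 0 shut flat on the rim, 1.57 upright, 1.745 leaning back on its stop; starts at 1.5 to 1.74. Board 127 mm from hinge to free edge, 235 mm long, 8 mm thick, 0.17 kg. Light hinge friction (0.02 N m) lets it stay where put between about 1.32 and 1.7; pushed forward past about 1.3 it falls forward almost freely (no damper or spring).
- lid_hinge (a point): Middle of the lid's hinge line, on the back rim of the box, 58.5 mm above the table; the hinge line runs along the box's y. Its axes are those of the box.
- lid_edge (a point): Middle of the lid's free edge, on its underside (the face that looks to the front when open, down when shut), 127 mm from the hinge line; moves with the lid. Shut, it is 59 mm above the table and flush with the front wall. At 32 mm to the box's +y a brass pin (head 7 mm) sticks out 10 mm beyond the edge; else the edge is bare to 117 mm either side.
- hook (a joint): Angle of the flat brass hook with the knob, in rad: 0 upright, fully home over the shut lid's pin (at its stop), growing as it leans to the box's +y; starts at 0.45 to 0.7. Its axis runs along the box's x, 40 mm to +y of the box's middle, 24 mm above the table, just in front of the front wall. It stays where left; 0.5 N at its end turns it. (The thin wire hook in the middle is fixed; ignore it.)
- hook_knob (a point): Middle of the brass knob (10 mm across, 7 mm long, along the box's x) at the hook's upper end, 47 mm from the pivot and about 16 mm in front of the front wall. With the hook home it is 41 mm to +y of the box's middle and 71 mm above the table; pushing it towards the box's -y swings the hook home.
- gouge_1: Lino gouge with a red handle, 167 mm long, 22 mm thick, lying along the length of the box inside it; origin at the middle of its underside.
- gouge_2: Lino gouge with a plain wooden handle, 167 mm long, 22 mm thick, lying beside the other inside the box; origin at the middle of its underside.
- powder_jar: Clear and white jar, 68 mm across, 97 mm high, loose on the table to the right of the box; origin at the middle of its underside. A bystander.
- dabber_1: Brown leather ink dabber (tied bundle), 42 mm across, 58 mm high, loose to the right of the box; origin at the middle of its underside. A bystander.
- dabber_2: Smaller brown leather ink dabber, 38 mm across, 51 mm high, loose on the glass ink slab to the left; origin at the middle of its underside. A bystander.
- ink_packet: Crumpled dark red packet, 53 x 59 x 20 mm, loose to the right of the box; origin at the middle of its underside. A bystander.

How it is judged (in metres and radians):
On the way, in this order (a step that is already met when the one before it is completed fails the run):
1. the lid, tipped forward, is caught: it leans half-way down on a finger without falling (value of joint tool_box_lid between 0.25 and 1.25 rad and velocity of joint tool_box_lid above -1.5 rad/s and contact force between the fingers and tool_box above 0.1 N), for 0.2 s.
2. the lid lies shut on the box while the hook is still open (value of joint tool_box_lid below 0.03 rad and value of joint hook above 0.25 rad), for 0.2 s.
3. the hook is home over the pin (value of joint tool_box_lid below 0.03 rad and value of joint hook below 0.08 rad), for 0.2 s.
At the end, for the whole second after the job is handed in: The lid is shut (within 0.03 rad of flat), the brass hook stands home over the pin (within 0.08 rad), the box rests upright within 20 mm of where it stood with both gouges inside, and the robot touches nothing (all of step 3 and linear speed of tool_box below 0.02 m/s and angle between tool_box's own z axis and vertical below 0.05 rad and distance of tool_box from where it was at the start of the episode below 0.02 m and z of each of gouge_1, gouge_2 in the frame of tool_box below 0.04 m).
It fails at once if the lid drops or slams on to the box (faster than 3 rad/s, about 0.4 m/s at its edge, in the last 20 degrees) (value of joint tool_box_lid below 0.35 rad and velocity of joint tool_box_lid below -3 rad/s).
It fails at once if the box, its lid or its hook is pinched or pressed hard (more than 25 N from the fingers) (contact force between the fingers and tool_box above 25 N).
It fails at once if the box is lifted, tipped or pushed away (more than 20 mm) (distance of tool_box from where it was at the start of the episode above 0.02 m or angle between tool_box's own z axis and vertical above 0.08 rad or height (world z) of tool_box above 0.008 m).
It fails at once if a gouge is picked up or leaves the box (height (world z) of any of gouge_1, gouge_2 above 0.045 m).
It fails at once if a bystander (jar, packet or dabber) is moved by more than 15 mm (distance of any of powder_jar, dabber_1, dabber_2, ink_packet from where it was at the start of the episode above 0.015 m).
It also fails if it takes over 62 s, if anything falls off the work surface, if the arm or the gripper's body presses on something with over 40 N, if the wrist force passes 120 N, or if a joint passes its speed limit or range.

## Working session

There is one attempt and no reset: what is moved stays moved. The work goes in short steps, Python scripts to look and compute and a shell command to move; the robot and the scene stay as the last step left them, time stands still between calls to the robot, and variables do not carry over. Pictures are saved under pics/ and viewed, and the job is handed in when it is done.

```bash
ls; mkdir -p pics; python3 - <<'E'
from cell import manip
import cv2
print(manip.read_state())
for n in ["scene","side","wrist"]:
    p,d=manip.camera(n)
    cv2.imwrite(f"pics/{n}0.png",p[:,:,::-1])
    import numpy as np
    np.save(f"{n}_d.npy",d)
    c=manip.calibration(n);print(n,c)
    for l in ["tool_box","tool_box_lid","hook","hook_knob","powder_jar","dabber_1","ink_packet"]:
        print(l,[(r["bbox"],round(r["p"],2)) for r in manip.look_for(n,l)[:2]])
E
```

```text
pics
{'clock': 0.0, 'joints': array([ 1.03839978e+00,  3.00462869e-01,  1.52158652e+00,  1.23818828e-05,
        1.32070179e+00, -6.66034491e-02]), 'qd': array([-9.99421471e-04,  1.33099920e-03,  2.22594778e-03,  3.89421436e-05,
        8.70279379e-04,  1.32275872e-03]), 'effort': array([-7.13307218e-04, -5.31808805e+01, -3.52730477e+01,  7.07691209e-02,
        2.44741532e-02, -1.02464121e-04]), 'eef_pos': array([246.88864509, 491.17605271, 204.88854682]), 'eef_rot': array([-3.14043749e+00, -8.90713517e-05,  2.67579643e+00]), 'wrist_force': array([ 0.08155796, -0.08312005, -0.14142351]), 'moment': array([ 0.00751511, -0.05231746,  0.03870778]), 'finger_gap': 94.21774293797986}
scene {'fx': 397.3239894105028, 'fy': 397.3239894105028, 'cx': 314.73278062414204, 'cy': 203.20460346821991, 'k1': -0.03898631516966371, 'world_from_camera': array([[ 6.02756709e-01,  3.45116298e-01, -7.19429698e-01,
        -2.93203298e+02],
       [-7.97807543e-01,  2.76135871e-01, -5.35959052e-01,
        -6.18467896e+02],
       [ 1.36921424e-02,  8.97019354e-01,  4.41779134e-01,
         5.68618155e+02],

[... 1298 characters left out ...]
, ([261.3, 162.2, 346.1, 266.3], 0.25)]
wrist {'fx': 290.0583076603587, 'fy': 290.0583076603587, 'cx': 316.58879480077485, 'cy': 198.69540494365452, 'k1': -0.05067313067197803, 'world_from_camera': array([[ 4.49009582e-01, -8.63785329e-01, -2.28616053e-01,
         1.81049067e+02],
       [ 8.93526836e-01,  4.33939490e-01,  1.15352992e-01,
         5.24261139e+02],
       [-4.34689170e-04, -2.56069177e-01,  9.66658361e-01,
         3.84494920e+02],
       [ 0.00000000e+00,  0.00000000e+00,  0.00000000e+00,
         1.00000000e+00]])}
tool_box []
tool_box_lid []
hook []
hook_knob []
powder_jar [([280.2, 354.4, 301.5, 370.5], 0.32)]
dabber_1 [([281.7, 352.2, 304.8, 373.7], 0.84)]
ink_packet []
```

View pics/scene0.png

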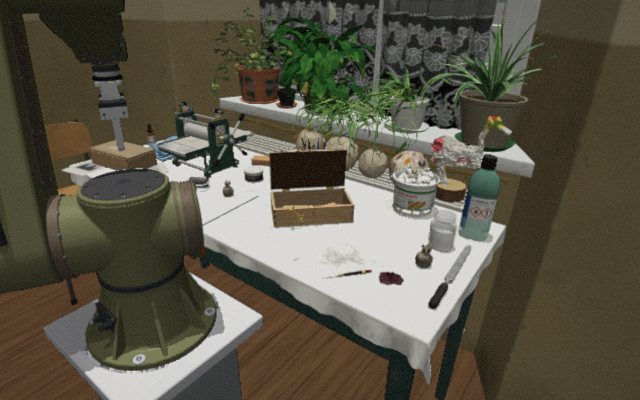

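View pics/side0.png

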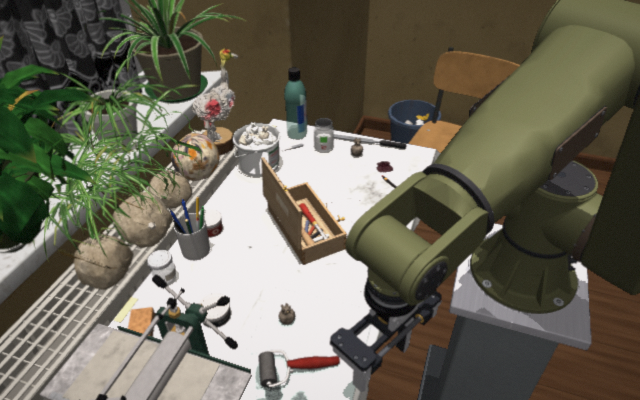

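View pics/wrist0.png

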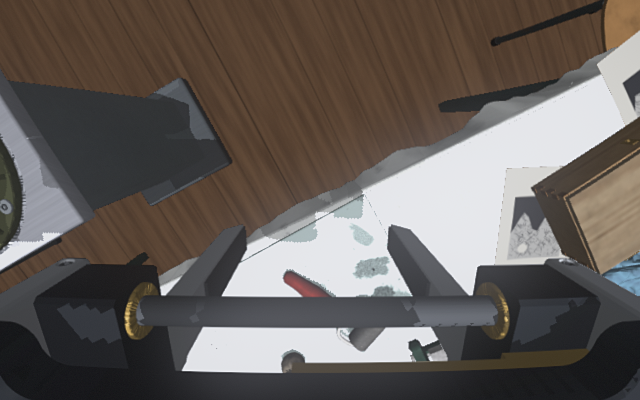

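```bash
python3 - <<'E'
import cv2
for n,(a,b,c,d) in {"scene":(130,240,240,370),"side":(140,280,240,365)}.items():
    p=cv2.imread(f"pics/{n}0.png")[a:b,c:d]
    cv2.imwrite(f"pics/{n}0z.png",cv2.resize(p,None,fx=5,fy=5,interpolation=cv2.INTER_CUBIC)[:600])
E
```

```text
(no output)
```

View pics/scene0z.png

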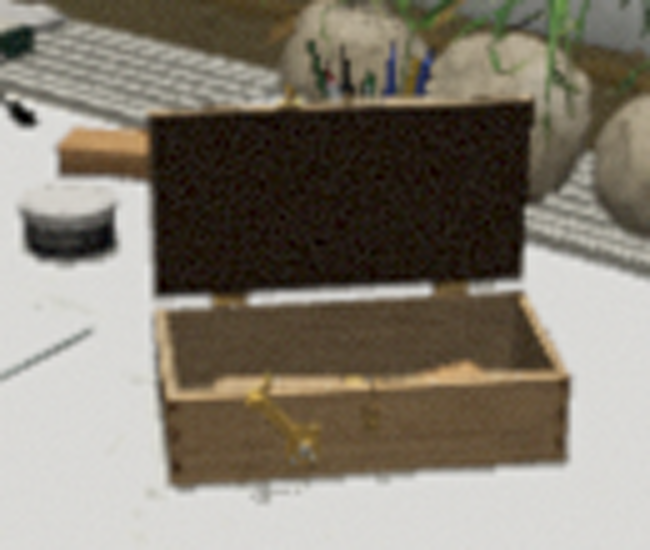

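View pics/side0z.png

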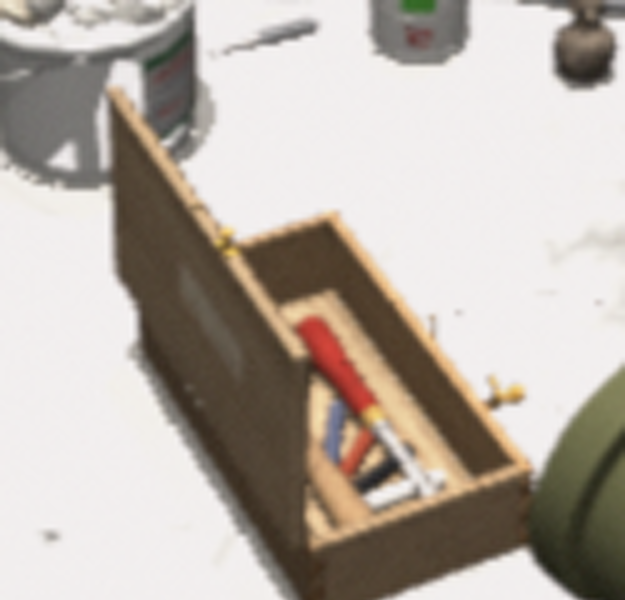

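```bash
cat > h.py <<'E'
import numpy as np, cv2
from cell import manip
def proj(c,P):
    M=np.linalg.inv(c["world_from_camera"]); q=(M[:3,:3]@np.atleast_2d(P).T).T+M[:3,3]
    s=np.c_[q[:,0]/-q[:,2], -q[:,1]/-q[:,2]]; r2=(s**2).sum(1,keepdims=True)
    s=s*(1+c["k1"]*r2); return np.c_[s[:,0]*c["fx"]+c["cx"], s[:,1]*c["fy"]+c["cy"]]
def b2w(X,P):
    x,y,a=X[:3]; P=np.atleast_2d(P); R=np.array([[np.cos(a),-np.sin(a),0],[np.sin(a),np.cos(a),0],[0,0,1]])
    return P@R.T+[x,y,0]
def lid(th,s,y,t=0): # s along lid, t thickness outward
    return [64.5-s*np.cos(th)+t*np.sin(th), y, 58.5+s*np.sin(th)+t*np.cos(th)]
def knob(h): return [-78,40-0+47*np.sin(h)+1,24+47*np.cos(h)]
def z2p(z,o): return (np.array(z)+.5)/5-.5+o
E
python3 - <<'E'
from h import *
from scipy.optimize import least_squares
cs,cd=manip.calibration("scene"),manip.calibration("side")
zs=[(165,398),(568,378),(172,485),(565,462),(150,115),(532,102),(155,297),(522,279),(257,398),]
zd=[(530,465),(335,213),(303,358),(113,92),(508,393)]
ps=z2p(zs,[240,130]);pd=z2p(zd,[240,140])
def model(X):
    th,h=X[3:5]
    A=[[-62,117.5,58],[-62,-117.5,58],[-62,117.5,0],[-62,-117.5,0],lid(th,127,117.5),lid(th,127,-117.5),lid(th,0,117.5),lid(th,0,-117.5),knob(h)]
    B=[[-62,117.5,58],[-62,-117.5,58],lid(th,127,117.5),lid(th,127,-117.5),knob(h)]
    return proj(cs,b2w(X,A)),proj(cd,b2w(X,B))
def f(X):
    a,b=model(X); return np.r_[(a-ps).ravel(),(b-pd).ravel()]
best=min((least_squares(f,[500,0,y,1.6,.5],loss="soft_l1") for y in(-.3,.3,.8,1.2,-.8)),key=lambda r:r.cost)
print(best.x,best.cost);print(np.round(f(best.x).reshape(-1,2),1))
X=best.x
d=np.load("scene_d.npy")
# depth check at front face and lid face
for px in [(320,212),(310,167),(300,172),(330,160)]:
    z=d[px[1],px[0]]
    M=cs["world_from_camera"];u=cv2.undistortPoints(np.array([[px]],float),np.array([[cs["fx"],0,cs["cx"]],[0,cs["fy"],cs["cy"]],[0,0,1]]),np.array([cs["k1"],0,0,0.]))[0,0]
    w=M[:3,:3]@np.array([u[0]*z,-u[1]*z,-z])+M[:3,3]
    a=X[2];R=np.array([[np.cos(a),np.sin(a)],[-np.sin(a),np.cos(a)]])
    print(px,w.round(),(R@(w[:2]-X[:2])).round(1))
print("lid_edge",b2w(X,lid(X[3],127,0)),"knob",b2w(X,knob(X[4])),"hinge",b2w(X,lid(0,0,0)))
np.save("X.npy",X)
E
```

```text
[561.55069794  34.05845633   7.08563661 -23.60031888  25.72465008] 5.207394241278948
[[-0.1 -0.1]
 [ 0.6 -0.8]
 [-0.8  0.4]
 [ 0.1 -0.1]
 [-1.  -0.6]
 [ 0.5 -0.9]
 [-0.6  1.5]
 [ 0.2  1.3]
 [-0.1 -0.1]
 [-0.2  0.9]
 [-0.9 -0.6]
 [-0.  -0.4]
 [ 0.1 -1.3]
 [ 0.3 -0.2]]
(320, 212) [533. -23.  39.] [-60.9 -18.6]
(310, 167) [610.  75. 131.] [62.7 -6.7]
(300, 172) [584.  93. 118.] [58.3 24.7]
(330, 160) [651.  29. 153.] [ 58.7 -67.5]
lid_edge [[602.98873977  76.9344568  185.40650378]] knob [[459.00707065  24.68832952  63.0042264 ]] hinge [[606.37472525  80.43794076  58.5       ]]
```

The scene picture shows the open box in the middle (~310,185): the lid is about upright, and the knob is at about pixel (291,209), leaning left. The side view agrees. My fit puts the box at (562, 34), yaw 0.803, lid 1.53 rad and hook 0.59 rad. The plan is to straddle the lid edge with a small finger gap, with the jaw axis along box x at y = -50. I'll pull it forward onto the front finger, then ride it down with a tilted tool.

```bash
python3 -m inch '{"grip":[-0.28,-0.28,-0.28,-0.28,-0.28,-0.28,-0.28,-0.28,-0.28,-0.28],"travel":[[0,0,4],[2,-3,8.5],[6,-8,8.5],[10,-13.5,8.5],[14,-19,8.5],[18,-24.5,8.5],[22,-30,8.5],[26,-36,8.5],[30,-42,8.5],[34,-48,8.5]],"turn":[[0,0,0],[0,0,-2],[0,0,-5],[0,0,-9],[0,0,-13],[0,0,-17.3],[0,0,-17.3],[0,0,-17.3],[0,0,-17.3],[0,0,-17.3]]}' 5
python3 - <<'E'
from h import *
s=manip.read_state();print(s["joints"],s["eef_pos"],s["eef_rot"],s["wrist_force"],s["finger_gap"],s["clock"])
X=np.load("X.npy");X[2]-=2*np.pi;X[3]+=8*np.pi;X[4]-=8*np.pi;print(X);np.save("X.npy",X)
p,_=manip.camera("wrist");cv2.imwrite("pics/w1.png",p[:,:,::-1])
E
```

```text
clock: 2.45
eef_pos: [558.8, 53.0, 290.6]
eef_rot: [3.141, 0.0, 2.374]
wrist_force: [-0.1, -0.8, 0.3]
finger_gap: 34.1
[ 2.93260555e-02  2.76520972e-01  1.35515117e+00  4.61839267e-05
  1.50955535e+00 -7.73656231e-01] [558.77826794  53.01968663 290.60076908] [3.14129922e+00 2.22181083e-04 2.37377576e+00] [-0.058483   -0.76199644  0.26091166] 34.14731755880099 2.45
[561.55069794  34.05845633   0.8024513    1.53242235   0.59190885]
```

View pics/w1.png

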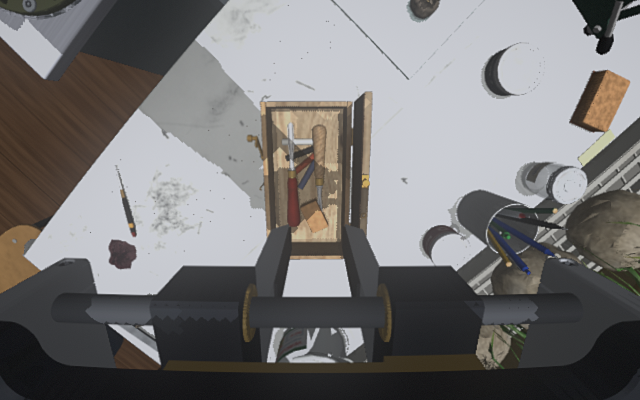

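```bash
python3 - <<'E'
from h import *
X=np.load("X.npy")
p,_=manip.camera("wrist");c=manip.calibration("wrist")
p=np.ascontiguousarray(p[:,:,::-1])
im=cv2.resize(p[70:280,200:430],None,fx=2.8,fy=2.8,interpolation=cv2.INTER_CUBIC)
th=X[3]
def line(P,col):
    q=(proj(c,b2w(X,P))-[200,70]+.5)*2.8-.5
    cv2.polylines(im,[np.round(q*8).astype(np.int32)],True,col,1,cv2.LINE_AA,3)
line([[-62,117.5,58],[-62,-117.5,58],[62.5,-117.5,58],[62.5,117.5,58]],(0,0,255))
line([lid(th,127,117.5),lid(th,127,-117.5),lid(th,127,-117.5,8),lid(th,127,117.5,8)],(0,255,0))
k=(proj(c,b2w(X,knob(X[4])))-[200,70]+.5)*2.8
cv2.circle(im,tuple(int(v) for v in k[0]),4,(255,0,0),1)
cv2.imwrite("pics/ov1.png",im)
E
```

```text
(no output)
```

View pics/ov1.png

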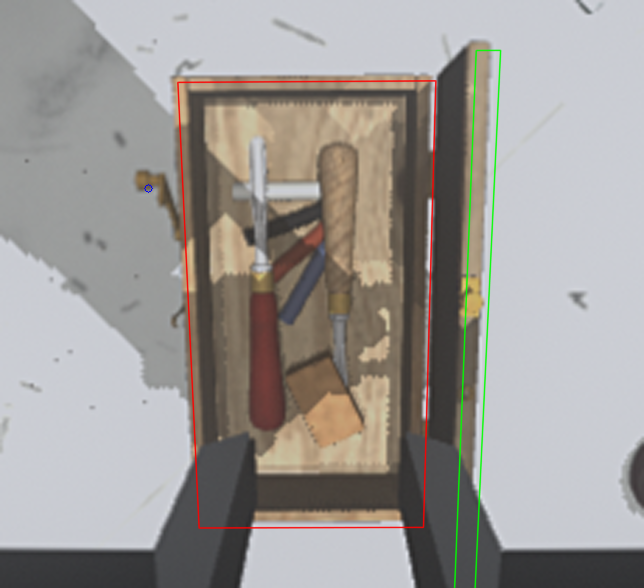

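```bash
python3 - <<'E'
from h import *
from scipy.optimize import least_squares
cs,cd,cw=[manip.calibration(n) for n in("scene","side","wrist")]
zs=[(165,398),(568,378),(172,485),(565,462),(150,115),(532,102),(155,297),(522,279),(257,398),]
zd=[(530,465),(335,213),(303,358),(113,92),(508,393)]
zw=[(175,76),(203,522),(490,42),(470,44),(143,180)]
ps=z2p(zs,[240,130]);pd=z2p(zd,[240,140]);pw=(np.array(zw)+.5)/2.8-.5+[200,70]
def f(X):
    th,h=X[3:5];k=knob(h)
    A=[[-62,117.5,58],[-62,-117.5,58],[-62,117.5,0],[-62,-117.5,0],lid(th,127,117.5),lid(th,127,-117.5),lid(th,0,117.5),lid(th,0,-117.5),k]
    B=[[-62,117.5,58],[-62,-117.5,58],lid(th,127,117.5),lid(th,127,-117.5),k]
    C=[[-62,117.5,58],[-62,-117.5,58],lid(th,127,117.5,8),lid(th,127,117.5),k]
    return np.r_[(proj(cs,b2w(X,A))-ps).ravel(),(proj(cd,b2w(X,B))-pd).ravel(),3*(proj(cw,b2w(X,C))-pw).ravel()]
r=least_squares(f,np.load("X.npy"),loss="soft_l1");X=r.x
print(X,r.cost);print(f(X).reshape(-1,2).round(1)[-5:]);np.save("X.npy",X)
# tool poses: TCP= E+e a+g/2 n  at y=-50, tilt phi
def tcp(th,phi,e,g,y=-50):
    E=np.array(lid(th,127,y));a=np.array([np.sin(phi),0,-np.cos(phi)]);n=np.array([np.cos(phi),0,np.sin(phi)])
    return b2w(X,E+e*a+g/2*n)[0]
print("box axes",np.cos(X[2]),np.sin(X[2]))
print("yaw target deg",np.degrees(X[2])+90)
print("straddle",b2w(X,[64.5-127*np.cos(X[3])+4,-50,150]))
for th,phi in[(0,45),(.0,40)]:print(tcp(th,np.radians(phi),0,34))
E
```

```text
[559.47308471  35.12042216   0.80515059   1.52143791   0.63640799] 23.52970323674473
[[ 0.1  1.5]
 [-5.6  2.2]
 [ 3.4  0.2]
 [-1.3 -1.8]
 [ 3.4  0.5]]
box axes 0.6930026777012618 0.7209350100382704
yaw target deg 136.1317306457314
straddle [[638.64818185  45.3369764  150.        ]]
[560.53762504 -35.92192327  70.52081528]
[561.23197232 -35.19958946  69.42738936]
```

```bash
python3 -m inch '{"grip":[-0.28,-0.28,-0.28,-0.28,-0.28,-0.28,-0.28],"travel":[[0,-3,0],[0,-6,0],[0,-9,0],[0,-9,0],[0,-9,0],[0,-9,0],[0,-9,0]],"turn":[[6.5,-6.2,0],[13,-12.4,0],[19.5,-18.6,0],[26,-24.8,0],[32.4,-31.2,0],[32.4,-31.2,0],[32.4,-31.2,0]]}'
python3 - <<'E'
from h import *
s=manip.read_state();print(s["joints"],s["eef_pos"],s["eef_rot"],s["wrist_force"])
from scipy.spatial.transform import Rotation as R
X=np.load("X.npy");r=R.from_euler("xyz",s["eef_rot"]).as_matrix();Q=R.from_euler("z",-X[2]).as_matrix();print((Q@r).round(3))
p,_=manip.camera("wrist");cv2.imwrite("pics/w2.png",p[:,:,::-1])
E
```

```text
clock: 3.42
eef_pos: [559.9, -39.2, 290.0]
eef_rot: [2.361, -0.004, 2.372]
wrist_force: [0.8, 0.9, -0.0]
finger_gap: 34.1
[-0.47045638  0.09875838  1.74759596  0.82054242  1.16954391 -1.55711997] [559.86765174 -39.19278679 289.99794715] [ 2.36066767 -0.00384561  2.371671  ] [ 0.75091921  0.88238377 -0.03702494]
[[ 0.004  0.71   0.704]
 [ 1.    -0.006 -0.   ]
 [ 0.004  0.704 -0.71 ]]
```

View pics/w2.png

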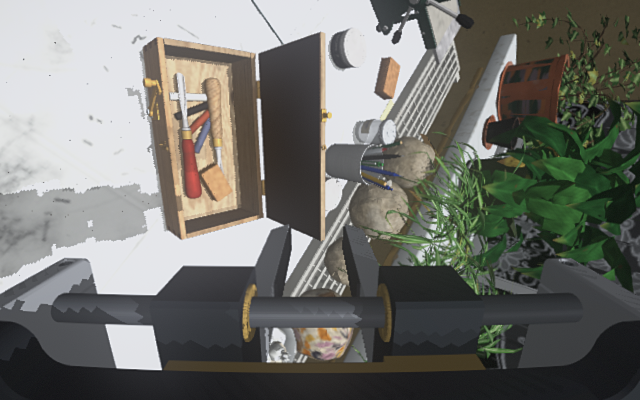

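```bash
python3 - <<'E'
from h import *
X=np.load("X.npy");c=manip.calibration("wrist");th=X[3]
print(proj(c,b2w(X,[lid(th,127,117.5),lid(th,127,-117.5),[-62,117.5,58],[-62,-117.5,58],knob(X[4]),lid(th,0,117.5)])).round(1))
p=cv2.imread("pics/w2.png");cv2.imwrite("pics/w2z.png",cv2.resize(p[25:250,130:345],None,fx=2.6,fy=2.6,interpolation=cv2.INTER_CUBIC))
E
```

```text
[[321.1  28.3]
 [321.2 239.1]
 [158.6  33.5]
 [182.7 237.5]
 [149.   79.2]
 [257.6  50.6]]
```

View pics/w2z.png

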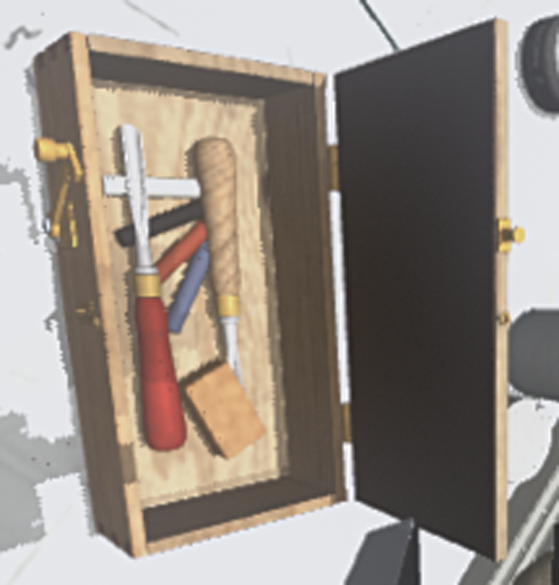

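```bash
python3 -m inch '{"grip":[-0.28,-0.28,-0.28,-0.28,-0.28,-0.28,-0.28,-0.28,-0.28,-0.28],"travel":[[1.5,1.7,0],[3,3.4,0],[4.5,5.1,0],[6,6.8,0],[7.87,8.45,0],[7.87,8.45,-4],[7.87,8.45,-5],[7.87,8.45,-5],[7.87,8.45,-5],[7.87,8.45,-5]],"turn":[[-6.5,6.2,0],[-13,12.4,0],[-19.5,18.6,0],[-26,24.8,0],[-32.4,31.2,0],[-32.4,31.2,0],[-32.4,31.2,0],[-32.4,31.2,0],[-32.4,31.2,0],[-32.4,31.2,0]]}'
python3 - <<'E'
from h import *
s=manip.read_state();print(s["joints"],s["eef_pos"],s["eef_rot"],s["wrist_force"])
X=np.load("X.npy");a=X[2];Q=np.array([[np.cos(a),np.sin(a)],[-np.sin(a),np.cos(a)]]);print("box frame",Q@(s["eef_pos"][:2]-X[:2]))
p,_=manip.camera("wrist");cv2.imwrite("pics/w3.png",p[:,:,::-1])
p,_=manip.camera("side");cv2.imwrite("pics/s3.png",cv2.resize(p[100:300,200:440,::-1],None,fx=2.8,fy=2.8))
E
```

```text
clock: 4.72
eef_pos: [638.9, 45.2, 241.6]
eef_rot: [-3.139, 0.001, 2.37]
wrist_force: [-0.6, 0.1, -0.4]
finger_gap: 34.2
[ 0.01447218  0.48624281  1.18134655 -0.00229434  1.47475051 -0.78455649] [638.89468634  45.2325431  241.64298745] [-3.13945028e+00  1.08801913e-03  2.37004703e+00] [-0.58726831  0.08871913 -0.41351352]
box frame [ 62.32956461 -50.25008628]
```

View pics/w3.png

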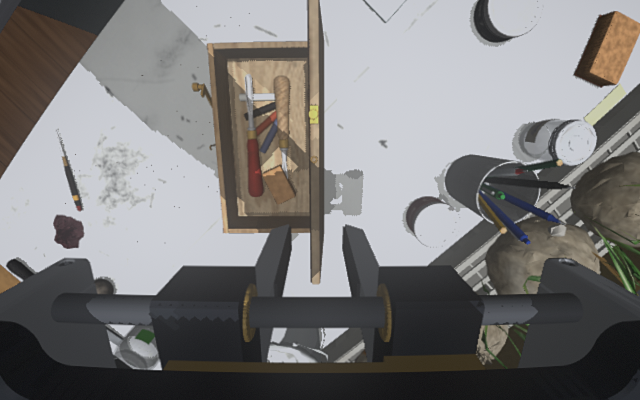

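View pics/s3.png

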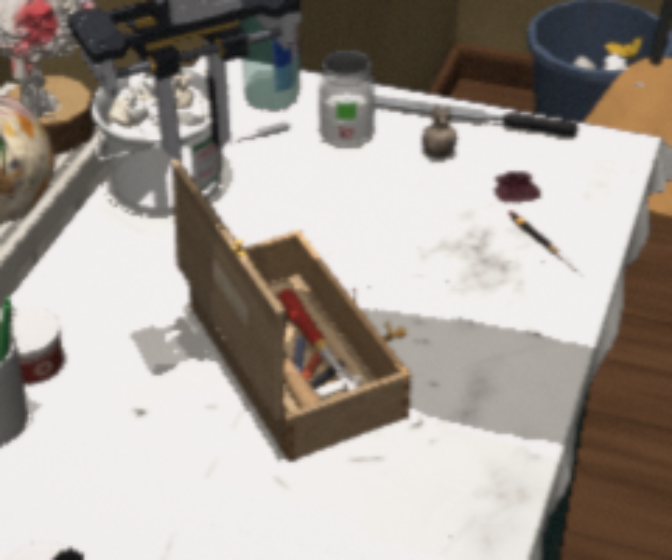

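```bash
python3 -m inch '{"grip":[-0.28,-0.28,-0.28,-0.28,-0.28,-0.28],"travel":[[0,0,-3],[0,0,-6],[0,0,-9],[0,0,-9.15],[0,0,-9.15],[0,0,-9.15]],"turn":[[0,0,0],[0,0,0],[0,0,0],[0,0,0],[0,0,0],[0,0,0]]}'
python3 - <<'E'
from h import *
print(manip.read_state()["wrist_force"])
p,_=manip.camera("wrist");cv2.imwrite("pics/w4.png",p[:,:,::-1])
E
```

```text
clock: 5.58
eef_pos: [639.4, 45.3, 151.1]
eef_rot: [-3.14, 0.002, 2.37]
wrist_force: [-0.6, 0.9, -0.1]
finger_gap: 33.6
[-0.58586585  0.85584892 -0.09365714]
```

View pics/w4.png

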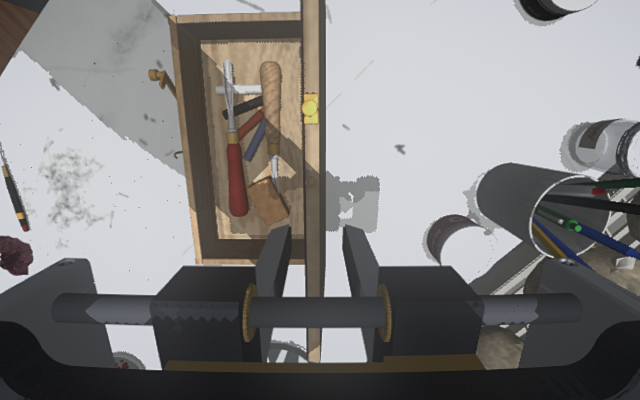

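The lid edge passes cleanly between the two fingers at column ~316. Now I'll push it forward slowly.

```bash
python3 -m inch '{"grip":[-0.28,-0.28,-0.28,-0.28,-0.28,-0.28,-0.28,-0.28,-0.28,-0.28],"travel":[[-0.35,-0.36,0],[-0.7,-0.72,0],[-1.0,-1.04,0],[-1.25,-1.3,0],[-1.5,-1.56,0],[-1.75,-1.82,0],[-2.0,-2.08,0],[-2.25,-2.34,0],[-2.5,-2.6,0],[-2.75,-2.86,0]],"turn":[[0,0,0],[0,0,0],[0,0,0],[0,0,0],[0,0,0],[0,0,0],[0,0,0],[0,0,0],[0,0,0],[0,0,0]]}'
python3 - <<'E'
from h import *
print(manip.read_state()["wrist_force"])
p,_=manip.camera("wrist");cv2.imwrite("pics/w5.png",p[:,:,::-1])
p,_=manip.camera("side");cv2.imwrite("pics/s5.png",cv2.resize(p[100:300,200:440,::-1],None,fx=2.8,fy=2.8))
E
```

```text
clock: 6.88
eef_pos: [611.6, 16.5, 150.9]
eef_rot: [-3.14, 0.002, 2.37]
wrist_force: [0.5, 0.8, 0.2]
finger_gap: 33.5
[0.49997239 0.84857581 0.20144827]
```

View pics/w5.png

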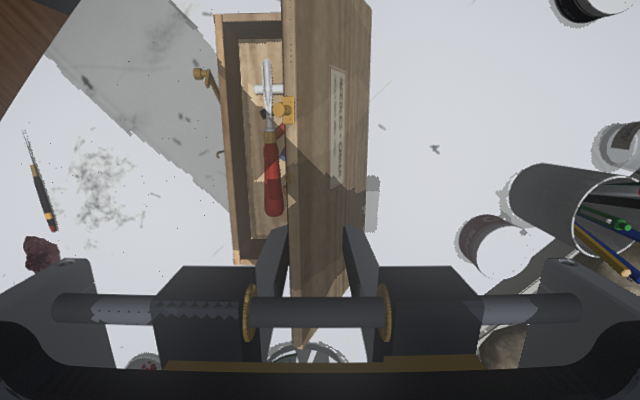

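View pics/s5.png

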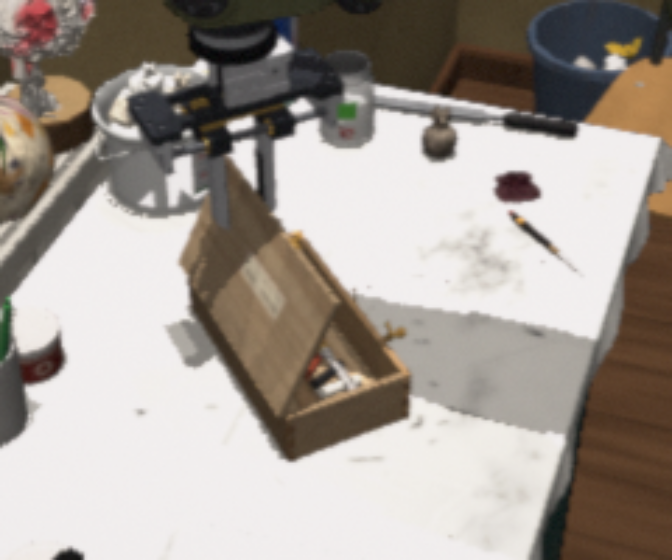

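```bash
cat >> h.py <<'E'
def tcp(X,th,phi,e,g,y=-50):
    E=np.array(lid(th,127,y));a=np.array([np.sin(phi),0,-np.cos(phi)]);n=np.array([np.cos(phi),0,np.sin(phi)])
    return b2w(X,E+e*a+g/2*n)[0]
E
python3 - <<'E'
from h import *
X=np.load("X.npy");s=manip.read_state();p0=s["eef_pos"]
print(tcp(X,1.09,0,20,33.5)-p0)
for i in range(0,21):
    t=i/20;th=1.09+(0.12-1.09)*t;ph=np.radians(45)*t;e=20+(7-20)*t
    d=(tcp(X,th,ph,e,33.5)-p0)/10
    print(i,round(th,2),d.round(2),(np.degrees(ph)*np.array([np.sin(X[2]),-np.cos(X[2])])).round(1))
E
```

```text
[-0.42397019  0.29821452  0.19825073]
0 1.09 [-0.04  0.03  0.02] [ 0. -0.]
1 1.04 [-0.36 -0.3  -0.15] [ 1.6 -1.6]
2 0.99 [-0.68 -0.63 -0.33] [ 3.2 -3.1]
3 0.94 [-0.99 -0.96 -0.55] [ 4.9 -4.7]
4 0.9 [-1.3  -1.27 -0.78] [ 6.5 -6.2]
5 0.85 [-1.59 -1.58 -1.04] [ 8.1 -7.8]
6 0.8 [-1.88 -1.88 -1.31] [ 9.7 -9.4]
7 0.75 [-2.16 -2.17 -1.61] [ 11.4 -10.9]
8 0.7 [-2.43 -2.46 -1.93] [ 13.  -12.5]
9 0.65 [-2.69 -2.73 -2.27] [ 14.6 -14. ]
10 0.6 [-2.94 -2.99 -2.62] [ 16.2 -15.6]
11 0.56 [-3.18 -3.23 -3.  ] [ 17.8 -17.2]
12 0.51 [-3.4  -3.47 -3.39] [ 19.5 -18.7]
13 0.46 [-3.62 -3.69 -3.8 ] [ 21.1 -20.3]
14 0.41 [-3.82 -3.9  -4.22] [ 22.7 -21.8]
15 0.36 [-4.   -4.09 -4.66] [ 24.3 -23.4]
16 0.31 [-4.17 -4.27 -5.11] [ 26.  -24.9]
17 0.27 [-4.33 -4.43 -5.57] [ 27.6 -26.5]
18 0.22 [-4.47 -4.58 -6.05] [ 29.2 -28.1]
19 0.17 [-4.6  -4.71 -6.54] [ 30.8 -29.6]
20 0.12 [-4.71 -4.82 -7.03] [ 32.4 -31.2]
```

```bash
python3 -m inch '{"grip":[-0.28,-0.28,-0.28,-0.28,-0.28,-0.28,-0.28,-0.28,-0.28,-0.28],"travel":[[-0.36,-0.3,-0.15],[-0.68,-0.63,-0.33],[-1.0,-0.96,-0.55],[-1.3,-1.27,-0.78],[-1.59,-1.58,-1.04],[-1.88,-1.88,-1.31],[-2.16,-2.17,-1.61],[-2.43,-2.46,-1.93],[-2.43,-2.46,-1.93],[-2.43,-2.46,-1.93]],"turn":[[1.6,-1.6,0],[3.2,-3.1,0],[4.9,-4.7,0],[6.5,-6.2,0],[8.1,-7.8,0],[9.7,-9.4,0],[11.4,-10.9,0],[13,-12.5,0],[13,-12.5,0],[13,-12.5,0]]}'
python3 - <<'E'
from h import *
print(manip.read_state()["wrist_force"])
p,_=manip.camera("wrist");cv2.imwrite("pics/w6.png",p[:,:,::-1])
p,_=manip.camera("side");cv2.imwrite("pics/s6.png",cv2.resize(p[100:300,200:440,::-1],None,fx=2.8,fy=2.8))
E
```

```text
clock: 8.22
eef_pos: [587.4, -8.1, 131.8]
eef_rot: [2.829, -0.0, 2.37]
wrist_force: [-1.1, -0.6, 0.0]
finger_gap: 34.0
[-1.05845738 -0.62323384  0.01344111]
```

View pics/w6.png

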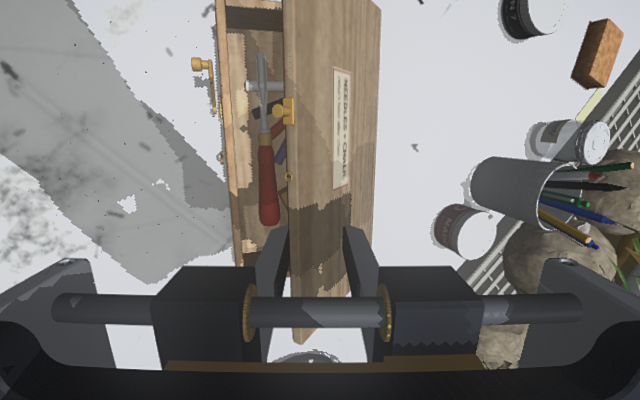

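View pics/s6.png

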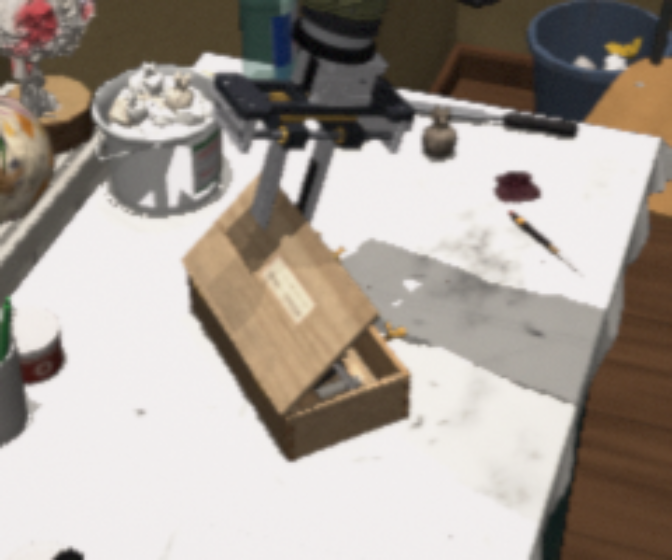

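```bash
python3 -m inch '{"grip":[-0.28,-0.28,-0.28,-0.28,-0.28,-0.28,-0.28,-0.28,-0.28,-0.28],"travel":[[-0.26,-0.27,-0.34],[-0.51,-0.53,-0.69],[-0.75,-0.77,-1.07],[-0.97,-1.01,-1.46],[-1.19,-1.23,-1.87],[-1.39,-1.44,-2.29],[-1.57,-1.63,-2.73],[-1.74,-1.81,-3.18],[-1.90,-1.97,-3.64],[-1.90,-1.97,-3.64]],"turn":[[1.6,-1.5,0],[3.2,-3.1,0],[4.8,-4.7,0],[6.5,-6.2,0],[8.1,-7.8,0],[9.7,-9.3,0],[11.3,-10.9,0],[13,-12.4,0],[14.6,-14,0],[14.6,-14,0]]}'
python3 - <<'E'
from h import *
print(manip.read_state()["wrist_force"])
p,_=manip.camera("wrist");cv2.imwrite("pics/w7.png",p[:,:,::-1])
p,_=manip.camera("side");cv2.imwrite("pics/s7.png",cv2.resize(p[130:290,230:390,::-1],None,fx=3.7,fy=3.7))
E
```

```text
clock: 9.57
eef_pos: [568.2, -27.8, 95.0]
eef_rot: [2.477, -0.003, 2.37]
wrist_force: [-1.1, -0.1, 0.1]
finger_gap: 33.8
[-1.12383614 -0.0506581   0.12666768]
```

View pics/w7.png

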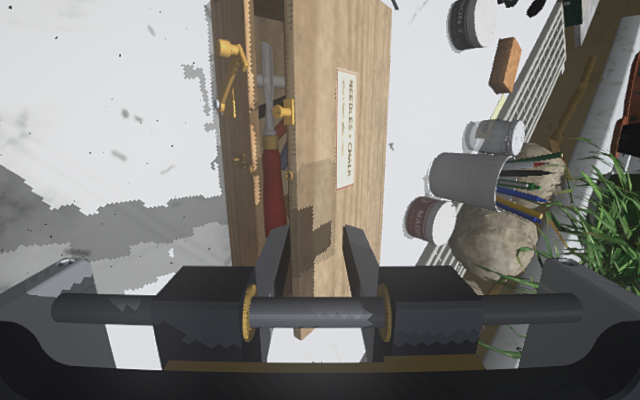

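View pics/s7.png

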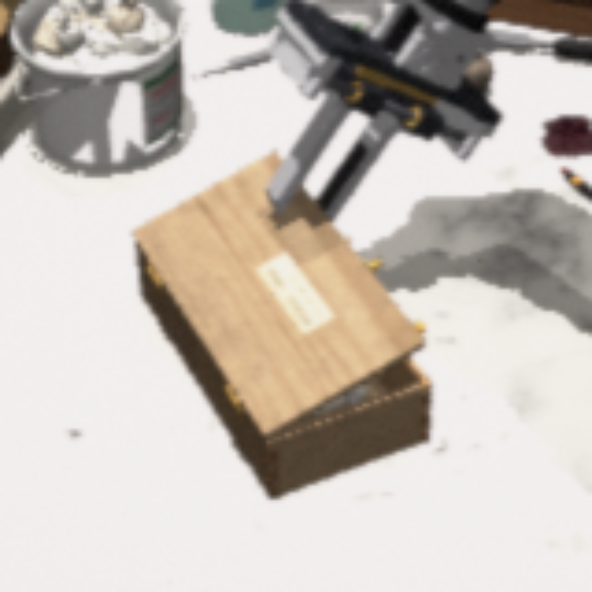

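```bash
python3 - <<'E'
from h import *
from scipy.spatial.transform import Rotation as R
X=np.load("X.npy");s=manip.read_state();p0=s["eef_pos"]
r=R.from_euler("xyz",s["eef_rot"]).as_matrix();Q=R.from_euler("z",-X[2]).as_matrix();ax=(Q@r)[:,2];ph0=np.degrees(np.arctan2(ax[0],-ax[2]));print(ph0,ax)
for th,ph,e in[(.22,ph0,8),(.2,40,8),(.18,42,7.5),(.16,44,7),(.14,45,7),(.12,45,7),(.10,45,6),(.08,45,5),(.06,45,4),(.04,45,2.5),(.02,45,1),(0,45,-1)]:
    print(th,ph,e,((tcp(X,th,np.radians(ph),e,33.8)-p0)/10).round(2),((ph-ph0)*np.array([np.sin(X[2]),-np.cos(X[2])])).round(1))
E
```

```text
38.09113843922601 [ 0.61691362 -0.00132403 -0.78702976]
0.22 38.09113843922601 8 [-0.16 -0.16 -0.53] [ 0. -0.]
0.2 40 8 [-0.21 -0.21 -0.72] [ 1.4 -1.3]
0.18 42 7.5 [-0.28 -0.28 -0.87] [ 2.8 -2.7]
0.16 44 7 [-0.35 -0.36 -1.02] [ 4.3 -4.1]
0.14 45 7 [-0.38 -0.39 -1.24] [ 5.  -4.8]
0.12 45 7 [-0.4  -0.42 -1.49] [ 5.  -4.8]
0.1 45 6 [-0.47 -0.49 -1.67] [ 5.  -4.8]
0.08 45 5 [-0.54 -0.55 -1.86] [ 5.  -4.8]
0.06 45 4 [-0.6  -0.62 -2.04] [ 5.  -4.8]
0.04 45 2.5 [-0.68 -0.7  -2.19] [ 5.  -4.8]
0.02 45 1 [-0.76 -0.78 -2.33] [ 5.  -4.8]
0 45 -1 [-0.86 -0.89 -2.45] [ 5.  -4.8]
```

```bash
python3 -m inch '{"grip":[-0.28,-0.28,-0.28,-0.28,-0.28,-0.28,-0.28,-0.28],"travel":[[-0.16,-0.16,-0.5],[-0.28,-0.28,-0.87],[-0.35,-0.36,-1.02],[-0.38,-0.39,-1.24],[-0.4,-0.42,-1.49],[-0.47,-0.49,-1.67],[-0.5,-0.52,-1.75],[-0.5,-0.52,-1.75]],"turn":[[0,0,0],[2.8,-2.7,0],[4.3,-4.1,0],[5,-4.8,0],[5,-4.8,0],[5,-4.8,0],[5,-4.8,0],[5,-4.8,0]]}'
python3 - <<'E'
from h import *
print(manip.read_state()["wrist_force"])
p,_=manip.camera("wrist");cv2.imwrite("pics/w8.png",p[:,:,::-1])
p,_=manip.camera("side");cv2.imwrite("pics/s8.png",cv2.resize(p[130:290,230:390,::-1],None,fx=3.7,fy=3.7))
E
```

```text
clock: 10.68
eef_pos: [563.7, -32.8, 78.2]
eef_rot: [2.356, -0.003, 2.371]
wrist_force: [-0.5, -0.9, -0.6]
finger_gap: 34.0
[-0.53066903 -0.86312848 -0.55324164]
```

View pics/w8.png

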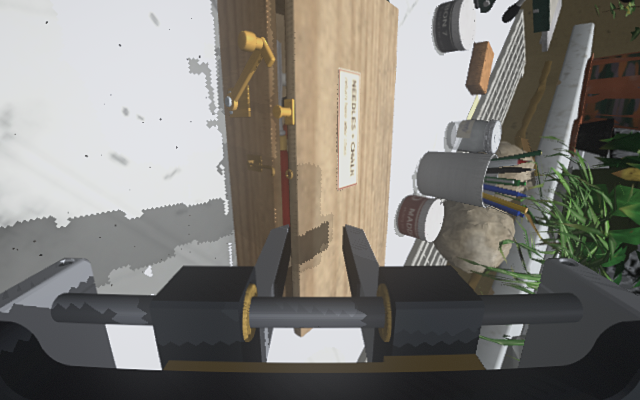

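View pics/s8.png

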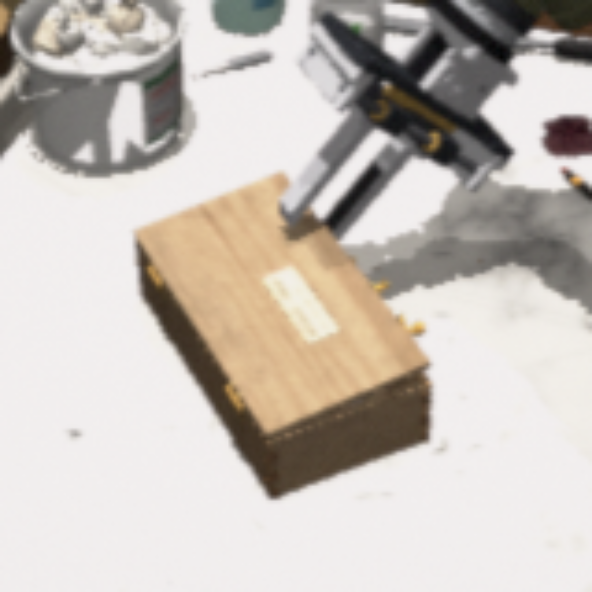

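```bash
python3 - <<'E'
from h import *
X=np.load("X.npy");c=manip.calibration("wrist")
p=cv2.imread("pics/w8.png");o=np.array([220,10])
im=cv2.resize(p[10:250,220:320],None,fx=2.5*2.4/2.5,fy=2.4)
S=2.4
for th,col in[(.05,(255,0,0)),(.09,(0,255,0)),(.13,(0,0,255))]:
    q=(proj(c,b2w(X,[lid(th,127,100,8),lid(th,127,-100,8)]))-o+.5)*S
    cv2.polylines(im,[np.round(q*8).astype(np.int32)],False,col,1,cv2.LINE_AA,3)
    q=(proj(c,b2w(X,[np.array(lid(th,127,32,3.5))+[-10,0,0]]))-o+.5)*S
    cv2.circle(im,tuple(int(v) for v in q[0]),3,col,1)
q=(proj(c,b2w(X,[[-62,100,58],[-62,-100,58]]))-o+.5)*S
cv2.polylines(im,[np.round(q*8).astype(np.int32)],False,(255,255,0),1,cv2.LINE_AA,3)
cv2.imwrite("pics/ov8.png",im)
E
```

```text
(no output)
```

View pics/ov8.png

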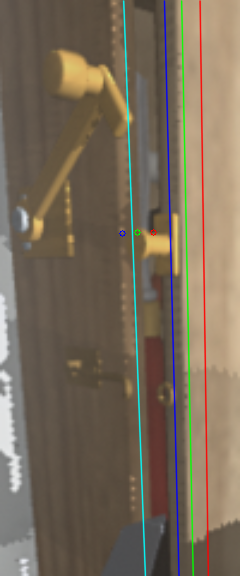

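```bash
python3 -m inch '{"grip":[-0.28,-0.28,-0.28,-0.28,-0.28,-0.28,-0.28,-0.28],"travel":[[-0.04,-0.03,-0.11],[-0.07,-0.07,-0.2],[-0.1,-0.1,-0.29],[-0.14,-0.14,-0.37],[-0.18,-0.18,-0.44],[-0.22,-0.22,-0.51],[-0.22,-0.22,-0.51],[-0.22,-0.22,-0.51]],"turn":[[0,0,0],[0,0,0],[0,0,0],[0,0,0],[0,0,0],[0,0,0],[0,0,0],[0,0,0]]}'
python3 - <<'E'
from h import *
print(manip.read_state()["wrist_force"])
p,_=manip.camera("wrist");c=manip.calibration("wrist");p=np.ascontiguousarray(p[:,:,::-1])
X=np.load("X.npy");o=np.array([200,0])
S=2.4;im=cv2.resize(p[0:250,200:420],None,fx=S,fy=S)
for th,col in[(.0,(255,0,0)),(.03,(0,255,0)),(.06,(0,0,255))]:
    q=(proj(c,b2w(X,[lid(th,127,100,8),lid(th,127,-10,8)]))-o+.5)*S
    cv2.polylines(im,[np.round(q*8).astype(np.int32)],False,col,1,cv2.LINE_AA,3)
cv2.imwrite("pics/ov9.png",im)
p,_=manip.camera("side");cv2.imwrite("pics/s9.png",cv2.resize(p[130:290,230:390,::-1],None,fx=3.7,fy=3.7))
E
```

```text
clock: 11.78
eef_pos: [561.4, -35.0, 73.1]
eef_rot: [2.356, -0.003, 2.371]
wrist_force: [-0.3, 0.4, 0.3]
finger_gap: 33.7
[-0.31602817  0.39651005  0.30277864]
```

View pics/ov9.png

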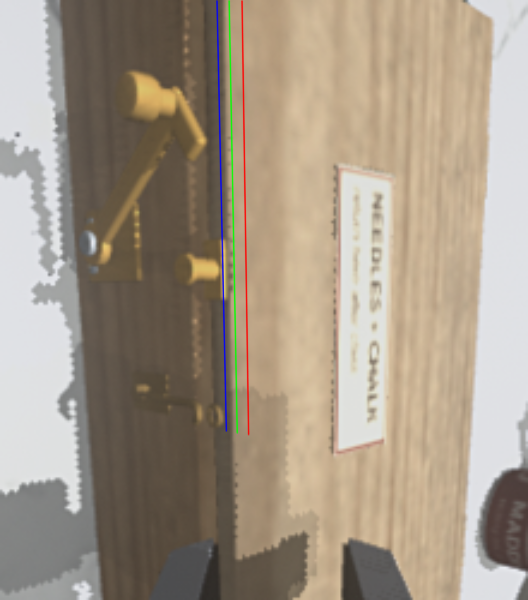

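View pics/s9.png

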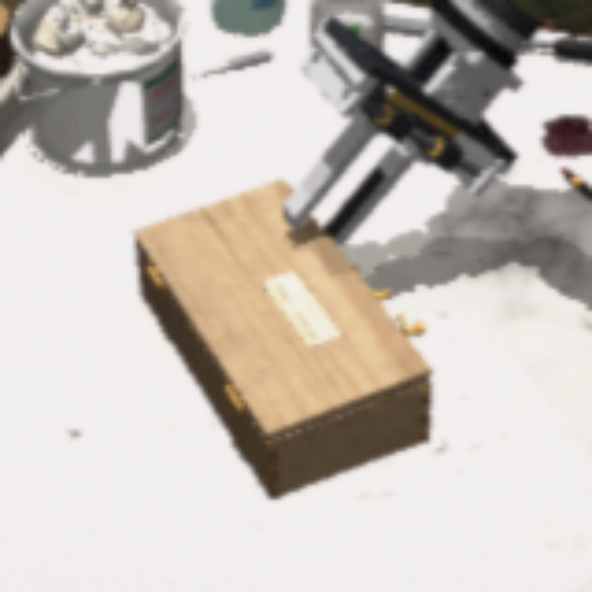

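The lid is at about 0.03 rad, still on the fingertip and almost shut. Now I'll ease the finger out to the front.

```bash
python3 -m inch '{"grip":[-0.28,-0.28,-0.28,-0.28,-0.28,-0.28,-0.28,-0.28,-0.28,-0.28],"travel":[[-0.06,-0.06,-0.07],[-0.12,-0.12,-0.12],[-0.2,-0.2,-0.15],[-0.3,-0.31,-0.15],[-0.45,-0.46,-0.15],[-0.7,-0.72,-0.1],[-1.1,-1.14,0],[-1.6,-1.66,0],[-2.2,-2.29,0.2],[-2.9,-3.0,0.5]],"turn":[[0,0,0],[0,0,0],[0,0,0],[0,0,0],[0,0,0],[0,0,0],[0,0,0],[0,0,0],[0,0,0],[0,0,0]]}'
python3 - <<'E'
from h import *
print(manip.read_state()["wrist_force"])
p,_=manip.camera("wrist");c=manip.calibration("wrist");p=np.ascontiguousarray(p[:,:,::-1])
print([(r["bbox"],round(r["p"],2)) for r in manip.look_for("wrist","hook_knob")])
X=np.load("X.npy");o=np.array([200,0])
S=2.2;im=cv2.resize(p[0:270,200:440],None,fx=S,fy=S)
for th,col in[(.0,(255,0,0)),(.03,(0,255,0)),(.06,(0,0,255))]:
    q=(proj(c,b2w(X,[lid(th,127,100,8),lid(th,127,-10,8)]))-o+.5)*S
    cv2.polylines(im,[np.round(q*8).astype(np.int32)],False,col,1,cv2.LINE_AA,3)
for h in (.5,.55,.6,.65):
    q=(proj(c,b2w(X,knob(h)))-o+.5)*S
    cv2.circle(im,tuple(int(v) for v in q[0]),2,(255,0,255),1)
cv2.imwrite("pics/ov10.png",im)
p,_=manip.camera("side");cv2.imwrite("pics/s10.png",cv2.resize(p[130:290,230:390,::-1],None,fx=3.7,fy=3.7))
E
```

```text
clock: 13.12
eef_pos: [532.0, -65.5, 78.2]
eef_rot: [2.356, -0.003, 2.371]
wrist_force: [-0.4, -0.5, -0.4]
finger_gap: 34.1
[-0.36673015 -0.53634503 -0.42323291]
[([280.9, 45.0, 331.0, 113.0], 0.7)]
```

View pics/ov10.png

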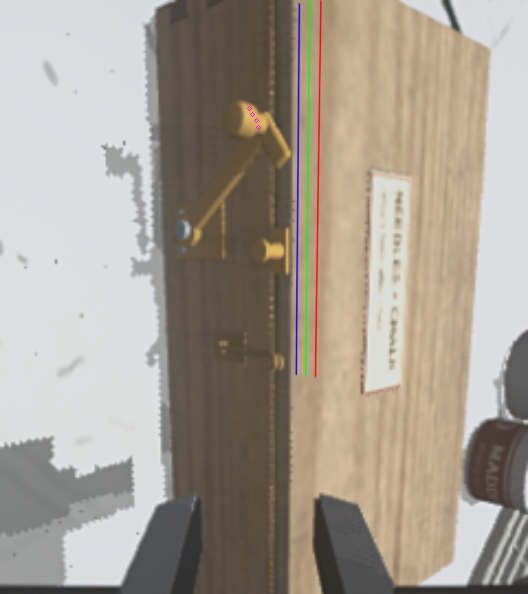

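View pics/s10.png

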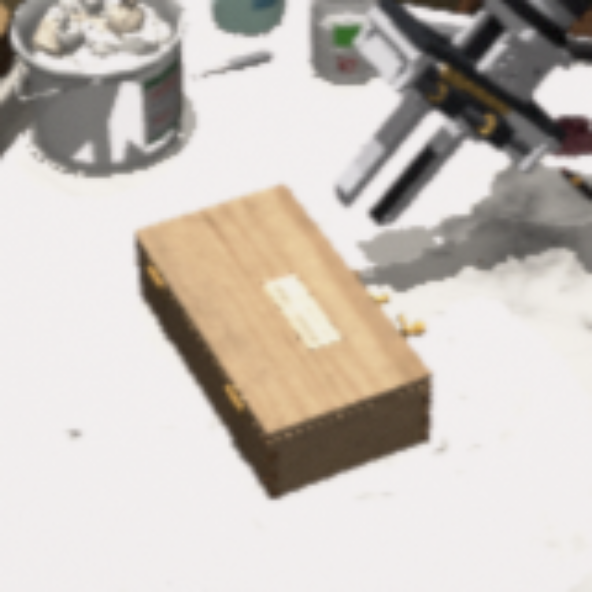

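```bash
python3 -m inch '{"grip":[-1,-1,-1,-1,-1,-1,-1,-1],"travel":[[0,0,4],[0,0,7.5],[-2,2.1,7.5],[-4,4.2,7.5],[-6,6.4,7.5],[-8,8.5,7.5],[-9.93,10.6,7.5],[-9.93,10.6,7.5]],"turn":[[0,0,0],[-6.5,6.2,0],[-13,12.4,0],[-19.5,18.6,0],[-26,24.8,0],[-32.4,31.2,0],[-32.4,31.2,0],[-32.4,31.2,0]]}' 5
python3 - <<'E'
from h import *
s=manip.read_state();X=np.load("X.npy");a=X[2];Q=np.array([[np.cos(a),np.sin(a)],[-np.sin(a),np.cos(a)]]);print("box frame",Q@(s["eef_pos"][:2]-X[:2]),s["eef_pos"],s["eef_rot"],s["wrist_force"])
p,_=manip.camera("wrist");cv2.imwrite("pics/w11.png",p[:,:,::-1])
c=manip.calibration("wrist");print(proj(c,b2w(X,[knob(.55),knob(.6),knob(.65),[-62,40,24],[-62,117.5,58]])).round(1))
print([(r["bbox"],round(r["p"],2)) for r in manip.look_for("wrist","hook_knob")])
E
```

```text
clock: 14.28
eef_pos: [432.4, 41.7, 153.4]
eef_rot: [3.141, 0.002, 2.373]
wrist_force: [0.1, 0.3, 0.3]
finger_gap: 0.7
box frame [-83.26610983  96.1699146 ] [432.4371893   41.73697676 153.38642904] [3.14072204e+00 1.51218992e-03 2.37260477e+00] [0.11330082 0.34279895 0.33581728]
[[322.3 229.9]
 [322.3 227.6]
 [322.3 225.3]
 [335.6 238.1]
 [338.9 176.8]]
[]
```

View pics/w11.png

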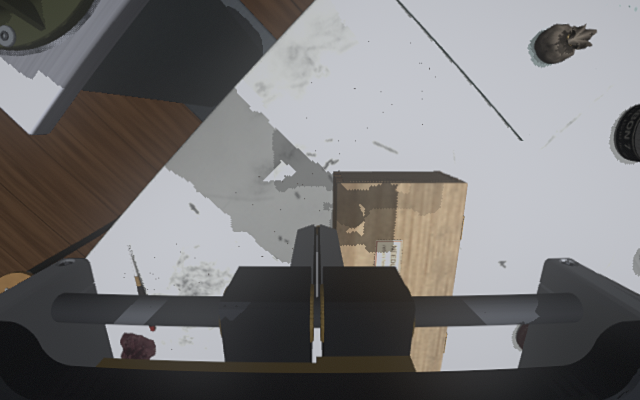

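```bash
python3 -m inch '{"grip":[-1,-1,-1,-1,-1],"travel":[[-0.1,-0.1,-4],[-0.19,-0.19,-8],[-0.19,-0.19,-9.3],[-0.19,-0.19,-9.3],[-0.19,-0.19,-9.3]],"turn":[[0,0,0],[0,0,0],[0,0,0],[0,0,0],[0,0,0]]}' 5
python3 - <<'E'
from h import *
s=manip.read_state();X=np.load("X.npy");a=X[2];Q=np.array([[np.cos(a),np.sin(a)],[-np.sin(a),np.cos(a)]]);print("box frame",Q@(s["eef_pos"][:2]-X[:2]),s["eef_pos"],s["wrist_force"])
for n in("scene","side"):
    p,_=manip.camera(n);c=manip.calibration(n);p=np.ascontiguousarray(p[:,:,::-1])
    o=np.array([250,140]);S=5;im=cv2.resize(p[140:250,250:370],None,fx=S,fy=S,interpolation=cv2.INTER_CUBIC)
    cv2.imwrite(f"pics/{n}12.png",im)
E
```

```text
clock: 15.0
eef_pos: [432.3, 38.3, 61.7]
eef_rot: [3.139, 0.003, 2.37]
wrist_force: [-0.0, -0.1, 0.0]
finger_gap: 0.6
box frame [-85.80414596  93.86656616] [432.33888799  38.31099103  61.74212648] [-0.00242006 -0.05351599  0.00185185]
```

View pics/scene12.png

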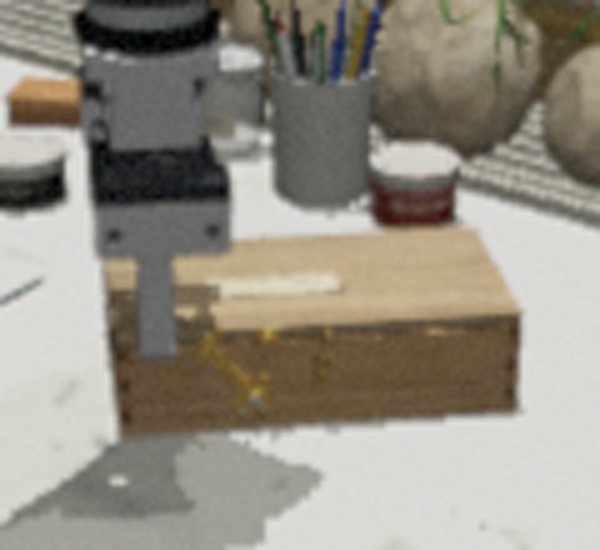

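View pics/side12.png

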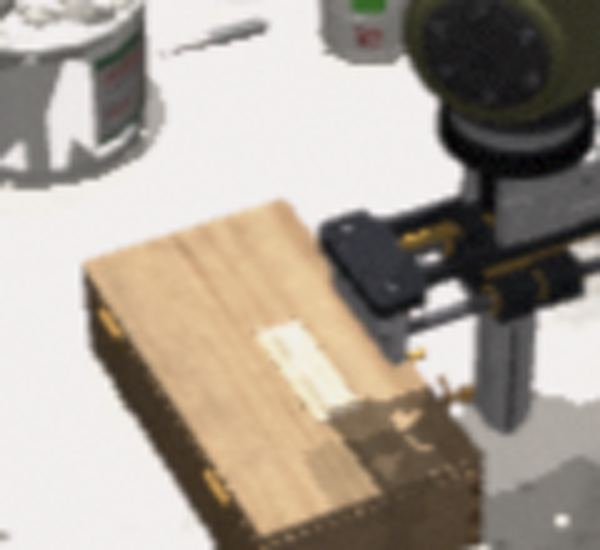

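```bash
python3 -m inch '{"grip":[-1,-1,-1,-1,-1,-1,-1,-1,-1,-1],"travel":[[0.36,-0.35,0],[0.72,-0.69,0],[1.01,-0.97,0],[1.23,-1.18,0],[1.44,-1.39,0],[1.66,-1.59,0],[1.87,-1.8,0],[2.09,-2.01,0],[2.31,-2.22,0],[2.45,-2.36,0]],"turn":[[0,0,0],[0,0,0],[0,0,0],[0,0,0],[0,0,0],[0,0,0],[0,0,0],[0,0,0],[0,0,0],[0,0,0]]}' 5
cat > look.py <<'E'
from h import *
import sys
s=manip.read_state();X=np.load("X.npy");a=X[2];Q=np.array([[np.cos(a),np.sin(a)],[-np.sin(a),np.cos(a)]]);print("box frame",Q@(s["eef_pos"][:2]-X[:2]),s["eef_pos"],s["wrist_force"],"boxF",Q@s["wrist_force"][:2])
p,_=manip.camera("scene");p=np.ascontiguousarray(p[:,:,::-1])
cv2.imwrite(f"pics/{sys.argv[1]}.png",cv2.resize(p[180:240,265:365],None,fx=8,fy=8,interpolation=cv2.INTER_CUBIC))
E
python3 look.py c13
```

```text
clock: 16.35
eef_pos: [456.8, 14.7, 61.6]
eef_rot: [3.139, 0.003, 2.37]
wrist_force: [-1.2, 0.1, 0.7]
finger_gap: 0.5
box frame [-85.86637023  59.82977202] [456.83408293  14.67854189  61.60778902] [-1.21478585  0.05125996  0.66927219] boxF [-0.80489475  0.91130494]
```

View pics/c13.png

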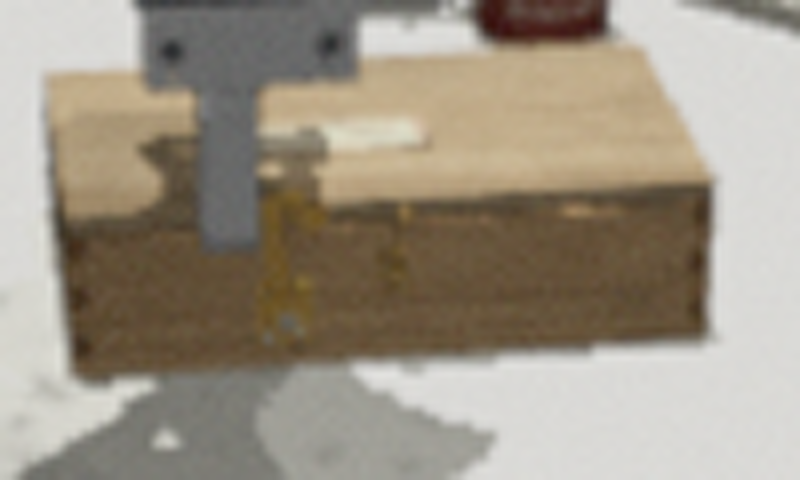

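```bash
python3 -m inch '{"grip":[-1,-1,-1,-1,-1,-1],"travel":[[0.07,-0.07,0],[0.14,-0.14,0],[0.22,-0.21,0],[0.29,-0.28,0],[0.29,-0.28,0],[0.29,-0.28,0]],"turn":[[0,0,0],[0,0,0],[0,0,0],[0,0,0],[0,0,0],[0,0,0]]}' 5
python3 look.py c14
```

```text
clock: 17.15
eef_pos: [459.8, 11.8, 61.6]
eef_rot: [3.139, 0.004, 2.37]
wrist_force: [0.5, -0.6, 0.3]
finger_gap: 0.6
box frame [-85.867074    55.66799611] [459.83396517  11.79391267  61.61671192] [ 0.47895981 -0.62746436  0.28536173] boxF [-0.12044059 -0.78013338]
```

View pics/c14.png

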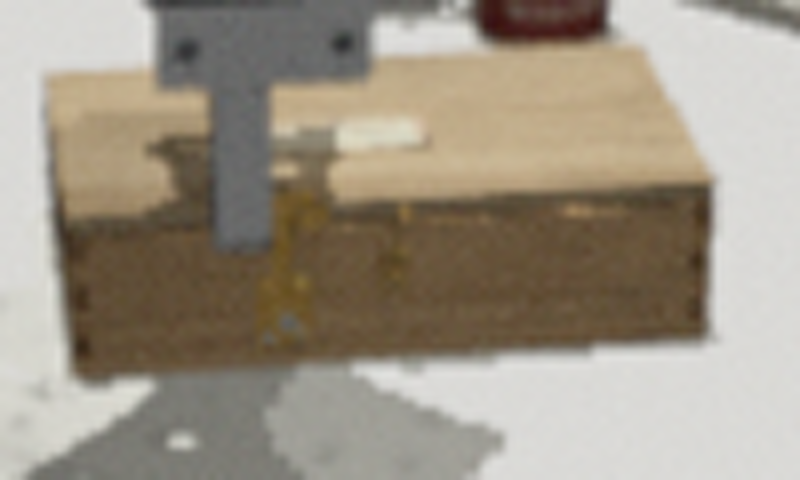

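```bash
python3 -m inch '{"grip":[-1,-1,-1,-1],"travel":[[0.07,-0.07,0],[0.14,-0.14,0],[0.14,-0.14,0],[0.14,-0.14,0]],"turn":[[0,0,0],[0,0,0],[0,0,0],[0,0,0]]}' 5
python3 look.py c15
```

```text
clock: 17.7
eef_pos: [461.2, 10.4, 61.6]
eef_rot: [3.139, 0.004, 2.37]
wrist_force: [0.0, 0.0, 0.5]
finger_gap: 0.3
box frame [-85.91564148  53.66346407] [461.2454451   10.3697526   61.60924945] [0.01493239 0.0186494  0.50866349] boxF [0.0237932 0.0021588]
```

```bash
python3 -m inch '{"grip":[-1,-1,-1],"travel":[[0.07,-0.07,0],[0.11,-0.1,0],[0.11,-0.1,0]],"turn":[[0,0,0],[0,0,0],[0,0,0]]}' 5
python3 look.py c16
```

```text
clock: 18.12
eef_pos: [461.8, 9.7, 61.5]
eef_rot: [3.139, 0.002, 2.37]
wrist_force: [-4.4, 4.7, 3.9]
finger_gap: 0.9
box frame [-85.97306579  52.82205033] [461.81225453   9.74525143  61.52507782] [-4.39367122  4.67946703  3.9090499 ] boxF [0.32876569 6.41043459]
```

View pics/c16.png

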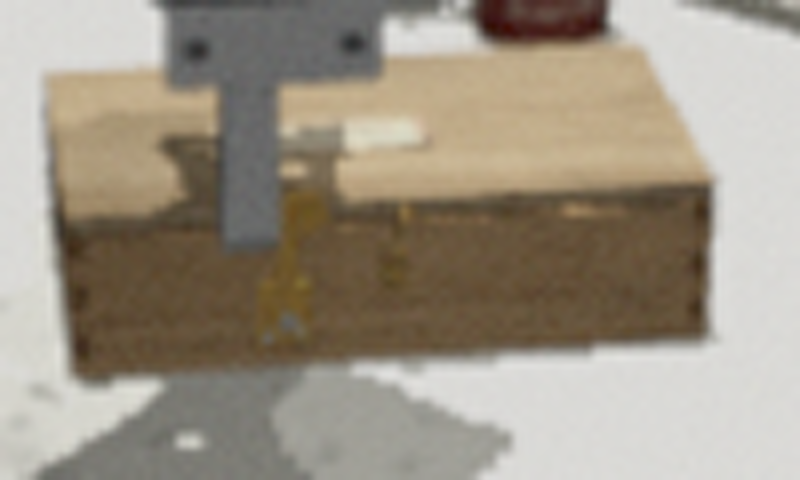

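The wrist reads a 6.4 N reaction, which is the hook's stop, so the hook is home. I'll back away and up, then check.

```bash
python3 -m inch '{"grip":[-1,-1,-1,-1,-1,-1,-1,-1,-1,-1],"travel":[[-0.1,0.1,0],[-0.4,0.38,0],[-1.1,1.06,0],[-2.2,2.1,0],[-3.2,3.1,0],[-4,3.5,2],[-5,4,7],[-6,4.5,12],[-6,4.5,16],[-6,4.5,16]],"turn":[[0,0,0],[0,0,0],[0,0,0],[0,0,0],[0,0,0],[0,0,0],[0,0,0],[0,0,0],[0,0,0],[0,0,0]]}' 5
python3 look.py c17; python3 - <<'E'
from h import *
for n in("scene","side","wrist"):
    p,_=manip.camera(n);cv2.imwrite(f"pics/{n}18.png",p[:,:,::-1])
E
```

```text
clock: 19.42
eef_pos: [402.3, 55.3, 224.0]
eef_rot: [3.136, 0.006, 2.371]
wrist_force: [-0.3, 0.0, -0.8]
finger_gap: 0.7
box frame [-94.36728733 127.30413849] [402.29829154  55.30984977 223.97849441] [-0.26584337  0.04876167 -0.79149624] boxF [-0.14907617  0.22544776]
```

View pics/c17.png

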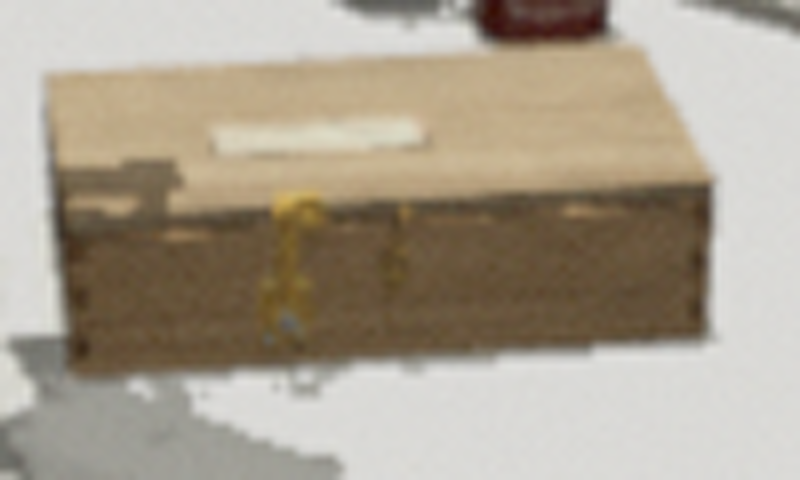

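View pics/wrist18.png

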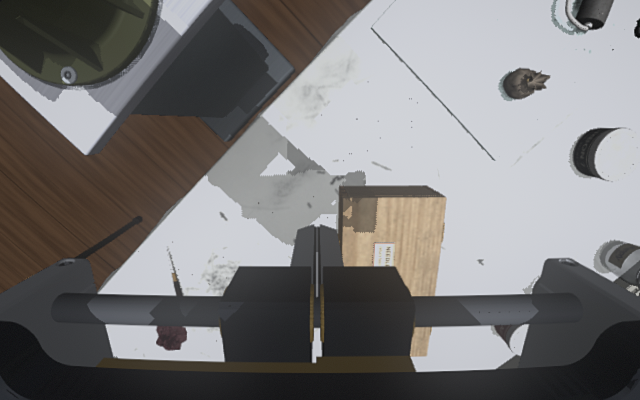

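View pics/scene18.png

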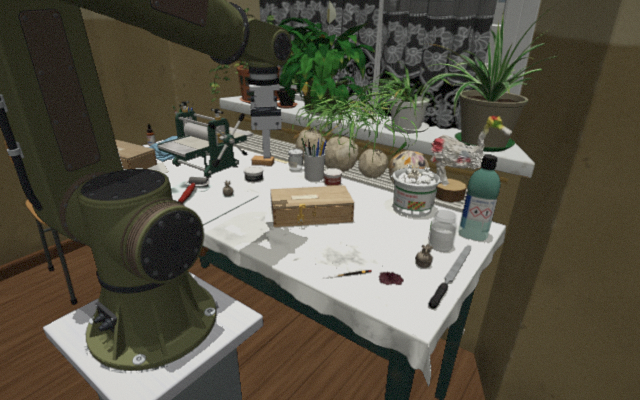

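```bash
python3 - <<'E'
from h import *
X=np.load("X.npy");c=manip.calibration("scene")
o=np.array([265,180])
f=lambda P:((proj(c,b2w(X,P))-o+.5)*8-.5).round(1)
print("pivot",f([[-70,40,24]]))
for h in(0,.05,.1,.15,.2):print(h,f([knob(h)]),f([[-81.5,41+47*np.sin(h),24+47*np.cos(h)]]))
print("corners (70,372),(705,338):",f([[-62,117.5,0],[-62,-117.5,0]]))
E
```

```text
pivot [[280.  319.9]]
0 [[279.5 212.5]] [[280.8 217. ]]
0.05 [[272.8 213.1]] [[274.  217.6]]
0.1 [[266.1 213.9]] [[267.4 218.4]]
0.15 [[259.5 215.1]] [[260.7 219.6]]
0.2 [[252.9 216.5]] [[254.1 221. ]]
corners (70,372),(705,338): [[ 63.5 381.6]
 [699.6 339.5]]
```

```bash
python3 -m inch '{"grip":[-1,-1,-1,-1,-1,-1,-1,-1],"travel":[[2,-3,0],[4,-6,0],[6,-9,0],[8,-12,0],[10.3,-14.5,0],[10.3,-14.5,-4],[10.3,-14.5,-7],[10.3,-14.5,-7]],"turn":[[6.5,-6.2,0],[13,-12.4,0],[19.5,-18.6,0],[26,-24.8,0],[32.4,-31.2,0],[32.4,-31.2,0],[32.4,-31.2,0],[32.4,-31.2,0]]}' 5
python3 - <<'E'
from h import *
p,_=manip.camera("wrist");c=manip.calibration("wrist");p=np.ascontiguousarray(p[:,:,::-1])
X=np.load("X.npy");f=lambda P:proj(c,b2w(X,P)).round(1)
cv2.imwrite("pics/w19.png",p)
print(f([knob(0)]),f([[-70,40,24]]),f([knob(.1)]),f([[-72,32,62]]))
E
```

```text
clock: 20.62
eef_pos: [503.1, -89.5, 147.8]
eef_rot: [2.357, -0.008, 2.371]
wrist_force: [-0.7, -0.2, 1.0]
finger_gap: 0.5
[[294.1 106.6]] [[270.2 109.9]] [[293.8 101.2]] [[293.  117.2]]
```

View pics/w19.png

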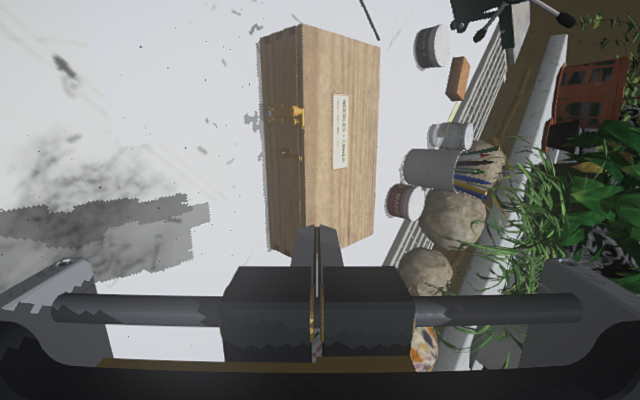

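```bash
python3 - <<'E'
import cv2
p=cv2.imread("pics/w19.png")[80:180,250:340];cv2.imwrite("pics/w19z.png",cv2.resize(p,None,fx=6,fy=6,interpolation=cv2.INTER_CUBIC))
E
```

```text
(no output)
```

View pics/w19z.png

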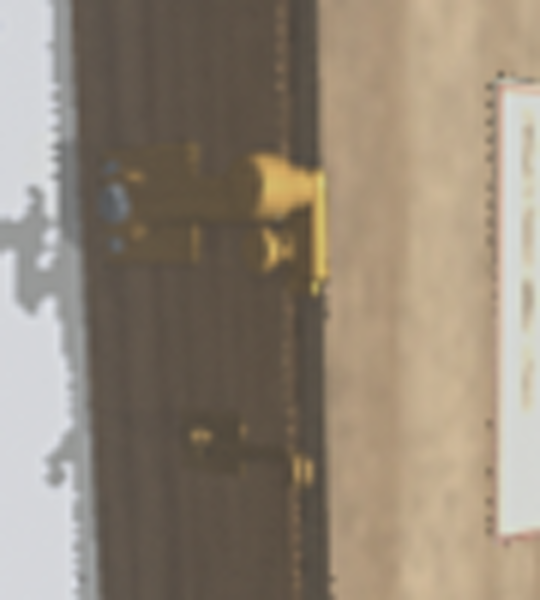

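The close-up shows the hook upright: pivot at zoomed (115,200), knob at (270,187), with its tongue over the pin. That fits an angle of about 0. The lid is flat and the box is where it was, so I'm handing in.

```bash
python3 - <<'E'
from cell import manip
s=manip.read_state();print(s["clock"],s["qd"].round(3));print(manip.sign_off())
E
```

```text
20.675 [ 0.004 -0.038 -0.03  -0.002  0.01   0.007]
the job is handed in; nothing more can be done
None
```

The lid is shut, the hook is home over its pin, and I handed the job in at 20.7 s; no verdict was reported.

- **Lid:** I straddled its free edge with the fingers about 34 mm apart and tipped it forward with the rear finger. The front finger caught it, and I lowered it from about 1.1 rad to 0.03 rad with the tool tilting to 45°. Then I eased the fingertip out to the front.
- **Hook:** With closed fingers I pushed the knob towards the box's -y until it met its stop; the wrist then read about 6.4 N. I backed off so the robot touches nothing.

**Last checks:**
- The lid looks flat.
- The hook angle measures about 0 ± 0.03 rad in the wrist close-up.
- The box's front corners are within about 1 pixel of where they started in the scene picture.
- By eye, the bystanders have not moved.

**What disagreed or went unmeasured:**
- Camera fits differed by 2 to 4 mm between views, which stayed within my margins.
- In the scene picture taken while the finger was still pushing, the knob seemed about 3 mm further along than after release. The later close-up still put the hook home.
- The force on the finger when the lid was caught was within sensor noise, so I judged the catch from the pictures.
- The gouges cannot be seen with the lid shut.

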